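# Pin the inlay panels on their curing stands

### The arm

A 6-joint arm with a two-finger parallel gripper is mounted at the origin on the work surface. World frame = base frame: x ahead of the robot, y to its left, z up, the work surface at z = 0. Lengths are in m, angles in rad, forces in N, time in s.
With the tool pointing down it reaches from about 0.35 to 0.775 m from the base axis. Payload 7.3 kg.
Tool frame: the origin (TCP) lies on the mounting face of the last link; the fingertips stand 178 mm ahead of it and the grasp point (between the pads) lies 159 mm ahead of it (robot.grip_depth is the distance from the TCP to the grasp point, in m); z points along the fingers, y is the line along which they close (so a half turn about z gives the same grasp; the last joint's range is limited). The gripper opens to 92 mm and grips with 3 to 60 N. Pads are 19 mm wide; open, the fingers measure 130 mm over their backs; the gripper's body (75 mm by 190 mm) begins 47 mm behind the grasp point.
Start: joints at [-1.275, 0.342, 1.524, -0, 1.275, -0.146], TCP at [0.224, -0.475, 0.405] pointing down, gripper open.
Joint ranges: [-2.53, 2.53], [-0.77, 2.02], [0.04, 2.7], [-1, 4.14], [0.28, 2.66], [-3.11, 3.11]. Speed limits (rad/s): [2.57, 2.57, 3.14, 3.14, 3.14, 3.14].

### API

Orientations are given as [roll, pitch, yaw] about the fixed x, y, z axes, in that order (R = Rz(yaw) Ry(pitch) Rx(roll)).
In Python, from cell import observe, cams, robot, models gives the robot as it stands.
- The arm moves only by the shell command python3 -m jog 'ROWS' [FORCE]. ROWS is JSON, a list of rows, each a list of 3 entries, a list of its own where there are three numbers: the shift along the tool's x, y, z each as a share of 0.4 m, from -1 to 1, then the turn about the tool's z as a share of pi rad, from -1 to 1, then the closure, from 0 (fully open) to 1 (shut). In form: [[[x, y, z], turn, jaw], ...]. A call has 1 to 12 rows; each row is the pose to reach, as a shift and turn from the pose commanded when the call began, along the tool's axes at that moment, turning the shorter way round; what a row does not reach only later rows make up. A row lasts 1/8 s, in which the tool goes at most 62.5 mm and 10.7 degrees, less where a joint would pass 70% of its speed; a pose out of reach is approached as far as the arm can. A call with a number of a shift or a turn outside -1 to 1 is refused whole. A call with a gripper value outside its range is refused whole. The fingers move at their own pace and stop on an object; FORCE is the grip in N (left out, the last holds). Time passes only in rows, so rows that repeat a pose let the fingers close. It gives the time, the measured TCP pose, the force, the opening and the grip force at its end, in the units of the state.
- observe(): the state, without advancing time (a new reading comes with each control period).
- cams.read_camera(name): name is "scene" or "top"; returns the picture (384x512x3 uint8, red, green, blue); there is no depth.
- cams.camera_model(name): a dict with "camera_matrix" (3x3 intrinsics, pixels), "pose" (4x4, takes a point from camera to world coordinates). Camera axes: x right, y down, z forward; pixel columns grow to the right and rows downward; lengths in m; the calibration is good to about 2 mm. A picture is of the moment at which its call begins. camera_model takes no time and is no camera call.
- robot.hand_in(): hands the job in; it is judged then, once.
Trained networks look in the newest picture that a camera, given by its name, has taken for a name from the list of things; names that differ only in an ending like _2 or _b are one class to them, and where a whole thing is asked for, a point or a joint stands for the part that bears it (a point fixed in the world has none). Each returns a list of dicts, best first, with "confidence" (0 to 1); they miss things now and then, are a little off and sometimes report something else, mostly with a low value. They report only what shows in the picture. A call takes as long as a camera call.
- models.find_in(target, camera): "position" ([x, y, z] in m, in world coordinates, good to about 4 mm: the middle of the surface that is visible of it).
- models.pinpoint(target, camera): "position" ([x, y, z] in m, in world coordinates, good to about 4 mm: a listed point, or the origin of a listed thing).
The state is a dict: "time": time; "qpos": joint angles; "qvel": joint speeds; "joint_efforts": joint torques, N m; "tool_pos": TCP position; "tool_rot": TCP orientation; "contact_force": force on the tool from outside, world axes, zero at the start; "torque": the same for the moment, N m; "opening": finger opening in m; "grip_force": force on a finger pad.
Only numpy, scipy, OpenCV 4.12 (cv2) and the standard library are available. Lean on these libraries where they do the work, as an engineer would, in place of code of your own. Each camera call takes 0.05 s, during which the arm holds its last target. There are 200 camera calls.

### The job

Clear the leftover offcuts off the stands into the grey scrap tray, lay each inlay panel that is there squarely along the stand whose base has its colour, with its eyelet over the stand's hole, and lock it with a pin pushed fully home through the eyelet into the stand. When all of that is done, switch the lamp on by pushing its red lever all the way over, and leave the other things on the bench where they are.

Things in the scene. Friction and masses are not known exactly. Their poses are not given: they have to be found in the camera images.
- panel_orange: loose inlaid panel, mostly orange with wood and brass cross stripes, 84 x 46 x 10 mm (x, y, z), 60 g. Origin: its centre; x runs along its length, z is its face normal. Both faces are alike; either may be up. A brass-rimmed eyelet, a through hole 16 mm across, lies 28 mm from the centre towards -x. Starts flat on the table. May be absent.
- stand_orange: fixed stand for the orange panel: a narrow raised wooden bar 80 mm long (x), 30 mm wide (y), level top at 40 mm, on a orange base sheet 110 x 70 x 1 mm. Origin: centre of the underside, on the table. A vertical hole 13 mm across, 34 mm deep lies 28 mm from the centre towards -x (nearer the robot). A panel rests centred along it, overhanging 8 mm each long side.
- panel_black: loose inlaid panel, mostly black with wood and brass cross stripes, 84 x 46 x 10 mm (x, y, z), 60 g. Origin: its centre; x runs along its length, z is its face normal. Both faces are alike; either may be up. A brass-rimmed eyelet, a through hole 16 mm across, lies 28 mm from the centre towards -x. Starts flat on the table. May be absent.
- stand_black: fixed stand for the black panel: a narrow raised wooden bar 80 mm long (x), 30 mm wide (y), level top at 40 mm, on a black base sheet 110 x 70 x 1 mm. Origin: centre of the underside, on the table. A vertical hole 13 mm across, 34 mm deep lies 28 mm from the centre towards -x (nearer the robot). A panel rests centred along it, overhanging 8 mm each long side.
- panel_white: loose inlaid panel, mostly white with wood and brass cross stripes, 84 x 46 x 10 mm (x, y, z), 60 g. Origin: its centre; x runs along its length, z is its face normal. Both faces are alike; either may be up. A brass-rimmed eyelet, a through hole 16 mm across, lies 28 mm from the centre towards -x. Starts flat on the table. May be absent.
- stand_white: fixed stand for the white panel: a narrow raised wooden bar 80 mm long (x), 30 mm wide (y), level top at 40 mm, on a white base sheet 110 x 70 x 1 mm. Origin: centre of the underside, on the table. A vertical hole 13 mm across, 34 mm deep lies 28 mm from the centre towards -x (nearer the robot). A panel rests centred along it, overhanging 8 mm each long side.
- pin_1: loose locking pin, 50 g: steel shank 10 mm across and 40 mm long, tapering to 5 mm over its last 12 mm, below a blue round knob 24 mm across and 30 mm tall. Origin: on the axis at the knob's underside (the shoulder); z up along the axis, the knob on +z. It starts upright in the pin block, shoulder on the block's top. All three pins are alike and fit any stand.
- offcut_1: leftover plywood offcut 66 x 36 x 24 mm (x, y, z), 50 g, with a dark band; origin: centre of its underside; x along its length. It starts lying on one of the stands. May be absent.
- pin_2: loose locking pin, 50 g: steel shank 10 mm across and 40 mm long, tapering to 5 mm over its last 12 mm, below a blue round knob 24 mm across and 30 mm tall. Origin: on the axis at the knob's underside (the shoulder); z up along the axis, the knob on +z. It starts upright in the pin block, shoulder on the block's top. All three pins are alike and fit any stand.
- offcut_2: leftover plywood offcut 66 x 36 x 24 mm (x, y, z), 50 g, with a dark band; origin: centre of its underside; x along its length. It starts lying on one of the stands. May be absent.
- pin_3: loose locking pin, 50 g: steel shank 10 mm across and 40 mm long, tapering to 5 mm over its last 12 mm, below a blue round knob 24 mm across and 30 mm tall. Origin: on the axis at the knob's underside (the shoulder); z up along the axis, the knob on +z. It starts upright in the pin block, shoulder on the block's top. All three pins are alike and fit any stand.
- offcut_3: leftover plywood offcut 66 x 36 x 24 mm (x, y, z), 50 g, with a dark band; origin: centre of its underside; x along its length. It starts lying on one of the stands. May be absent.
- pin_block: fixed dark wooden block 56 x 126 x 55 mm (x, y, z) with three upright through holes 14 mm across, at y -40, 0 and +40 mm in its frame, that hold the pins. Origin: centre of its underside.
- scrap_tray: fixed grey open tray 170 x 150 x 35 mm (x, y, z), walls and floor 4 to 5 mm. Origin: centre of its underside; walls along its own x and y.
- lamp_switch (a joint): lamp switch: a red toggle lever, 70 mm long, on a small grey block; value in rad, 0 (lever leaning towards -x in its base's frame) is off, about 1.0 (leaning to +x) is on. It swings in its base's x-z plane, away from the robot, with light friction and stays where it is left.
- lamp_switch_tip (a point): top end of the red lever; it moves and turns with the lever; its x axis, seen from above, points the way to push for on
- candle_jar: bystander, loose: glass candle jar with black lid, 80 mm across, 100 mm tall. Origin: centre of its underside.
- phone: bystander, loose: black phone lying flat, 72 x 148 x 9 mm. Origin: centre of its underside.
- glue_bottle: bystander, loose: white glue bottle with orange cap, 40 mm across, 85 mm tall. Origin: centre of its underside.
- bead_bowl: bystander, loose: small blue bowl, 76 mm across, 35 mm tall. Origin: centre of its underside.
- glue_brush: bystander, loose: brush lying flat, 170 mm long. Origin: centre of its underside.
- tape_roll: bystander, loose: cardboard-coloured tape roll lying flat, 90 mm across, 18 mm tall. Origin: centre of its underside.
- mug: bystander, loose: white mug, 80 mm across, 95 mm tall. Origin: centre of its underside.

How it is judged:
By the outcome, as a careful person would: the job done as asked, in the order asked, and still so for the second after the job is handed in, with the robot touching nothing.
Of panel_orange, panel_black, panel_white only 2 to 3 are there at a start; the rules pass over those that are not, and their reading is None.
Of offcut_1, offcut_2, offcut_3 only 2 to 2 are there at a start; the rules pass over those that are not, and their reading is None.
At some moment in a run one of panel_orange, panel_black, panel_white may be knocked a few centimetres aside while the robot is not near it.
It also fails if it takes over 210 s, if anything falls off the work surface, if the arm or the gripper's body presses on something with over 40 N, if the wrist force passes 120 N, or if a joint passes its speed limit or range.

## Working session

There is one attempt and no reset: what is moved stays moved. The work goes in short steps, Python scripts to look and compute and a shell command to move; the robot and the scene stay as the last step left them, time stands still between calls to the robot, and variables do not carry over. Pictures are saved under pics/ and viewed, at most 16 in all, crops included, and the job is handed in when it is done.

```bash
ls; mkdir -p pics
python3 - <<'E'
from cell import observe,cams,robot,models
import cv2
for c in ["scene","top"]:
    im=cams.read_camera(c); cv2.imwrite(f"pics/{c}0.png",im[:,:,::-1])
    m=cams.camera_model(c); print(c,m["camera_matrix"],m["pose"])
    for t in ["panel_orange","panel_black","panel_white","stand_orange","stand_black","stand_white","pin_1","offcut_1","pin_block","scrap_tray","lamp_switch_tip","candle_jar","phone","glue_bottle","bead_bowl","glue_brush","tape_roll","mug"]:
        print(c,t,[([round(float(v),3) for v in d["position"]],round(d["confidence"],2)) for d in models.pinpoint(t,c)])
s=observe();print(s)
E
```

```text
pics
scene [[367.8070501    0.         253.98984399]
 [  0.         367.8070501  191.74422068]
 [  0.           0.           1.        ]] [[ 0.59434631  0.45338221 -0.66422665  1.23892398]
 [ 0.80394267 -0.35622179  0.47621657 -0.47178006]
 [-0.02070388 -0.8170377  -0.57621241  0.68100283]
 [ 0.          0.          0.          1.        ]]
scene panel_orange [([0.511, 0.332, 0.003], 0.49)]
scene panel_black [([0.438, -0.129, 0.005], 0.9), ([0.324, -0.218, 0.001], 0.7)]
scene panel_white [([0.453, 0.132, 0.005], 0.53)]
scene stand_orange [([0.618, 0.13, 0.002], 0.83), ([0.744, -0.099, 0.001], 0.72)]
scene stand_black [([0.59, 0.003, 0.001], 0.61)]
scene stand_white [([0.594, -0.152, 0.001], 0.91), ([0.62, 0.124, 0.039], 0.73)]
scene pin_1 [([0.438, -0.263, 0.057], 0.66), ([0.429, -0.3, 0.058], 0.55), ([0.421, -0.339, 0.054], 0.42)]
scene offcut_1 [([0.586, 0.001, 0.041], 0.88), ([0.616, 0.124, 0.044], 0.85), ([0.658, 0.302, -0.002], 0.62)]
scene pin_block [([0.425, -0.295, 0.0], 0.86), ([0.62, 0.126, 0.039], 0.74)]
scene scrap_tray [([0.515, 0.333, 0.004], 0.87)]
scene lamp_switch_ti
[... 1956 characters left out ...]
ime': 1.9, 'qpos': array([-1.27503176e+00,  3.42021086e-01,  1.52408345e+00, -1.56986030e-05,
        1.27543816e+00, -1.45968350e-01]), 'qvel': array([-1.91781238e-03,  1.30821793e-03,  5.14298144e-04,  1.66684637e-03,
        8.64936072e-05,  1.06089627e-03]), 'joint_efforts': array([-2.35271973e-04, -4.31125867e+01, -2.44475967e+01,  7.17943604e-02,
        4.83703567e-02,  8.44145063e-06]), 'tool_pos': array([ 0.22447589, -0.47459616,  0.40473534]), 'tool_rot': array([3.14154541e+00, 2.21252683e-05, 4.41737482e-01]), 'contact_force': array([ 0.47578885, -0.12798675,  0.37586151]), 'torque': array([-0.00337371,  0.0183507 ,  0.01795605]), 'grip_force': 0.0, 'opening': 0.09166579777196224}
```

Run:
```python
import cv2
im=cv2.imread("pics/top0.png"); cv2.imwrite("pics/top0b.png",cv2.resize(im,(800,600),interpolation=cv2.INTER_CUBIC))
```

```text
(no output)
```

View pics/top0b.png

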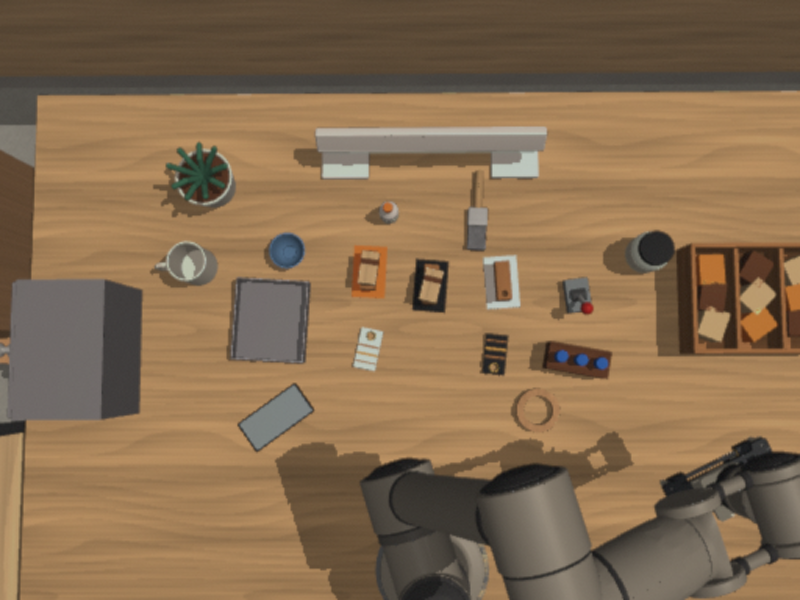

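View pics/scene0.png

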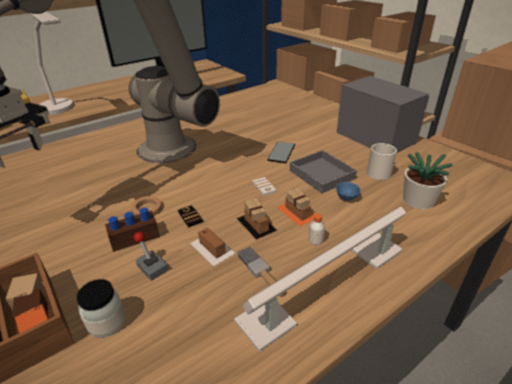

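```bash
cat > h.py <<'E'
import numpy as np,cv2
from cell import observe,cams,robot,models
def H(c,z,x0,y0,s):
    # homography world-plane patch px -> image px ; patch: col=(y0-y)*s, row=(x0-x)*s  (x0,y0 = top-left max)
    m=cams.camera_model(c);K=np.array(m["camera_matrix"]);T=np.linalg.inv(np.array(m["pose"]))
    P=K@T[:3]
    A=np.array([[0,-1/s,x0],[-1/s,0,y0],[0,0,z],[0,0,1]])
    return P@A
def warp(c,im,z,cx,cy,half=.07,s=2000):
    x0,y0=cx+half,cy+half;n=int(2*half*s)
    return cv2.warpPerspective(im,H(c,z,x0,y0,s),(n,n),flags=cv2.INTER_CUBIC|cv2.WARP_INVERSE_MAP),(x0,y0,s)
def rect(mask,f):
    x0,y0,s=f
    n,l,st,ce=cv2.connectedComponentsWithStats(mask.astype(np.uint8))
    h=mask.shape[0]//2
    k=1+np.argmax(st[1:,4]); cs,_=cv2.findContours((l==k).astype(np.uint8),0,2)
    p=cv2.convexHull(np.vstack(cs)); (u,v),(w,hh),a=cv2.minAreaRect(p)
    b=cv2.boxPoints(((u,v),(w,hh),a)); e=max((b[1]-b[0],b[2]-b[1]),key=np.linalg.norm)
    yaw=np.arctan2(-e[0],-e[1]); yaw=(yaw+np.pi/2)%np.pi-np.pi/2
    return x0-v/s,y0-u/s,np.degrees(yaw),max(w,hh)/s,min(w,hh)/s
E
python3 - <<'E'
from h import *
tiles=[]
for c in ["top","scene"]:
    im=cv2.imread(f"pics/{c}0.png")
    row=[]
    for n,z,cx,cy in [("pw",.01,.455,.13),("pb",.01,.44,-.132),("sw",.001,.593,-.151),("sb",.001,.588,0),("so",.001,.616,.129)]:
        w,f=warp(c,im,z,cx,cy); hsv=cv2.cvtColor(w,cv2.COLOR_BGR2HSV).astype(int)
        S,V=hsv[...,1],hsv[...,2]
        m={"w":(S<75)&(V>110),"b":(V<65),"o":(S>175)&(V>130)}[n[1]]
        m=cv2.morphologyEx(m.astype(np.uint8),cv2.MORPH_CLOSE,np.ones((25,25)))if n[0]=="p" else m
        m=cv2.morphologyEx(np.uint8(m),cv2.MORPH_OPEN,np.ones((9,9)))
        r=rect(m,f);print(c,n,np.round(r,4))
        q=cv2.drawContours(w.copy(),cv2.findContours(np.uint8(m),0,2)[0],-1,(255,0,255),1); row.append(cv2.resize(q,(160,160)))
    for n,z,cx,cy in [("o1",.064,.584,0),("o2",.064,.615,.126),("sw4",.04,.593,-.151),("pins",.085,.428,-.3),("lever",.08,.531,-.308)]:
        w,f=warp(c,im,z,cx,cy); row.append(cv2.resize(w,(160,160)))
    tiles+= [np.hstack(row[:5]),np.hstack(row[5:])]
cv2.imwrite("pics/tiles.png",cv2.resize(np.vstack(tiles),(750,600)))
E
```

```text
top pw [  0.4526   0.1302 -11.8887   0.0876   0.0497]
top pb [ 0.4401 -0.1336 -6.3402  0.0801  0.0445]
top sw [ 0.5927 -0.1513  3.9005  0.1133  0.0729]
top sb [ 5.8560e-01  2.0000e-04 -4.7636e+00  1.0610e-01  6.8100e-02]
top so [ 0.6159  0.1278 -3.3845  0.1072  0.0675]
scene pw [  0.4569   0.1283 -12.3625   0.0974   0.0532]
scene pb [ 0.4466 -0.1361 -6.8013  0.0891  0.0465]
scene sw [ 0.593  -0.1502  3.9679  0.1126  0.0711]
scene sb [ 5.8670e-01  1.6000e-03 -4.4672e+00  1.0530e-01  6.9000e-02]
scene so [ 0.6299  0.1164 25.3221  0.1351  0.0727]
```

View pics/tiles.png

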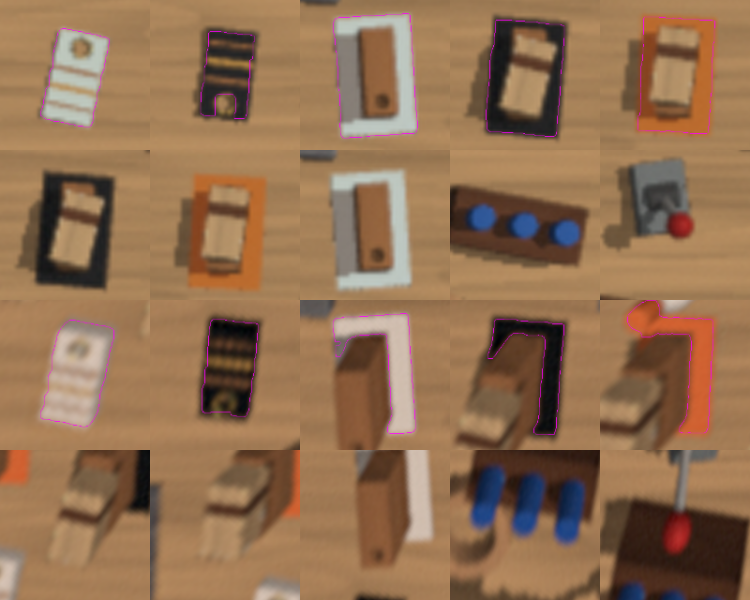

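```bash
cat >> h.py <<'E'
def go(*wps):
    """wps: grasp-point targets (x,y,z,yawdeg) -> jog units from the present pose"""
    o=observe();t=np.array(o["tool_pos"]);y=o["tool_rot"][2]
    R=np.array([[np.cos(y),np.sin(y),0],[np.sin(y),-np.cos(y),0],[0,0,-1]])
    print("t%.1f g"%o["time"],np.round(t-[0,0,.159],4),"yaw %.1f"%np.degrees(y),"rot",np.round(o["tool_rot"],3))
    for w in wps:
        d=R.T@(np.array(w[:3])+[0,0,.159]-t)/.4
        tr=-((np.radians(w[3])-y+np.pi)%(2*np.pi)-np.pi)/np.pi
        print(np.round(d,4).tolist(),round(tr,4),"rows>=%d"%np.ceil(max(np.linalg.norm(d)*.4/.0625,abs(tr)*180/10.7)))
E
python3 - <<'E'
from h import *
im=cv2.imread("pics/top0.png")
for n,cx,cy in [("off_b",.583,0),("off_o",.614,.126)]:
    w,f=warp("top",im,.064,cx,cy); hsv=cv2.cvtColor(w,cv2.COLOR_BGR2HSV).astype(int)
    S,V=hsv[...,1],hsv[...,2]; yy,xx=np.mgrid[:280,:280]
    m=(V>150)&(S<135)&(abs(xx-140)<70)&(abs(yy-140)<90)
    m=cv2.morphologyEx(np.uint8(m),cv2.MORPH_CLOSE,np.ones((31,31)))
    print(n,np.round(rect(m,f),4), "thr dbg",hsv[140,140],hsv[110,140])
    cv2.imwrite(f"pics/{n}.png",w)
w,f=warp("top",im,.085,.428,-.3); hsv=cv2.cvtColor(w,cv2.COLOR_BGR2HSV)
m=cv2.inRange(hsv,(100,120,60),(125,255,255)); n,l,st,ce=cv2.connectedComponentsWithStats(m)
for k in range(1,n):
    if st[k,4]>300: print("pin",np.round([f[0]-ce[k][1]/2000,f[1]-ce[k][0]/2000],4),st[k])
w,f=warp("top",im,.085,.531,-.308); hsv=cv2.cvtColor(w,cv2.COLOR_BGR2HSV)
m=cv2.inRange(hsv,(0,150,60),(4,255,255))|cv2.inRange(hsv,(172,150,60),(180,255,255)); M=cv2.moments(m)
print("red",f[0]-M["m01"]/M["m00"]/2000,f[1]-M["m10"]/M["m00"]/2000)
w,f=warp("top",im,.04,.565,-.1525,half=.02,s=8000); g=cv2.GaussianBlur(cv2.cvtColor(w,cv2.COLOR_BGR2GRAY),(0,0),10); _,_,p,_=cv2.minMaxLoc(g)
print("white hole",f[0]-p[1]/8000,f[1]-p[0]/8000)
for t in ["lamp_switch","lamp_switch_tip"]:
  for c in ["top","scene"]: cams.read_camera(c);print(t,c,[(np.round(d["position"],3),round(d["confidence"],2)) for d in models.pinpoint(t,c)][:2])
go((.614,.126,.22,-10),(.614,.126,.055,-10))
E
```

```text
off_b [ 5.82100e-01 -1.00000e-03 -1.42811e+01  6.71000e-02  3.64000e-02] thr dbg [ 16 107 171] [ 13 124 115]
off_o [ 0.6176  0.1256 -7.125   0.066   0.0375] thr dbg [ 16 106 178] [ 11 140  89]
pin [ 0.4348 -0.2589] [  33  104   51   45 1806]
pin [ 0.4276 -0.2985] [ 111  119   54   44 1830]
pin [ 0.4206 -0.3371] [ 189  133   51   44 1817]
red 0.5305060769750168 -0.31158710330857525
white hole 0.5665 -0.1545Traceback (most recent call last):
  File "<stdin>", line 20, in <module>
ValueError: it knows: bead_bowl, candle_jar, glue_bottle, glue_brush, lamp_switch_tip, mug, offcut, panel_black, panel_orange, panel_white, phone, pin, pin_block, scrap_tray, stand_black, stand_orange, stand_whit
```

Run:
```python
from h import *
go((.6175,.1256,.2,-7.1),(.6175,.1256,.1,-7.1),(.6175,.1256,.055,-7.1))
```

```text
t1.9 g [ 0.2245 -0.4746  0.2457] yaw 25.3 rot [ 3.142 -0.     0.442]
[1.5297, -0.9362, 0.1143] 0.1801 rows>=12
[1.5297, -0.9362, 0.3643] 0.1801 rows>=12
[1.5297, -0.9362, 0.4768] 0.1801 rows>=12
```

```bash
python3 -m jog '[[[0.15,-0.1,0.05],0.05,0],[[0.3,-0.2,0.08],0.1,0],[[0.45,-0.28,0.1],0.15,0],[[0.6,-0.36,0.114],0.18,0],[[0.75,-0.45,0.114],0.18,0],[[0.85,-0.5,0.114],0.18,0],[[0.85,-0.5,0.114],0.18,0],[[0.85,-0.5,0.114],0.18,0]]' 20
python3 - <<'E'
from h import *
go((.6175,.1256,.2,-7.1),(.6175,.1256,.1,-7.1),(.6175,.1256,.055,-7.1))
E
```

```text
time: 2.95
tool_pos: [0.447, -0.147, 0.3591]
tool_rot: [3.142, -0.0, -0.12]
contact_force: [0.7, -0.3, 0.0]
opening: 0.0918
grip_force: 0.0
t3.0 g [ 0.447  -0.147   0.2001] yaw -6.9 rot [ 3.142 -0.    -0.12 ]
[0.3414, -0.7278, 0.0002] 0.0012 rows>=6
[0.3414, -0.7278, 0.2502] 0.0012 rows>=6
[0.3414, -0.7278, 0.3627] 0.0012 rows>=6
```

```bash
python3 -m jog '[[[0.1,-0.2,0],0,0],[[0.2,-0.4,0],0,0],[[0.3,-0.6,0],0,0],[[0.341,-0.728,0],0,0],[[0.341,-0.728,0.1],0,0],[[0.341,-0.728,0.2],0,0],[[0.341,-0.728,0.3],0,0],[[0.341,-0.728,0.362],0,0],[[0.341,-0.728,0.362],0,0]]'
python3 - <<'E'
from h import *
go((.6175,.1256,.055,-7.1))
E
```

```text
time: 4.08
tool_pos: [0.6171, 0.1222, 0.2121]
tool_rot: [3.14, 0.005, -0.125]
contact_force: [-0.0, 0.8, 0.2]
opening: 0.0924
grip_force: 0.0
t4.1 g [0.6171 0.1222 0.0531] yaw -7.2 rot [ 3.14   0.005 -0.125]
[-0.0, -0.0086, -0.0047] -0.0003 rows>=1
```

```bash
python3 -m jog '[[[0,0,0],0,0.6],[[0,0,0],0,0.8],[[0,0,0],0,0.8],[[0,0,0],0,0.8],[[0,0,0],0,0.8],[[0,0,-0.1],0,0.8],[[0,0,-0.2],0,0.8],[[0,0,-0.3],0,0.8],[[0,0,-0.3],0,0.8]]' 20
python3 - <<'E'
from h import *
go((.475,.315,.14,0),(.475,.315,.045,0))
E
```

```text
time: 5.2
tool_pos: [0.6183, 0.1239, 0.3382]
tool_rot: [-3.14, -0.007, -0.124]
contact_force: [-0.8, 0.2, -0.6]
opening: 0.0182
grip_force: 0.0
t5.2 g [0.6183 0.1239 0.1792] yaw -7.1 rot [-3.14  -0.007 -0.124]
[-0.4143, -0.43, 0.0981] -0.0393 rows>=4
[-0.4143, -0.43, 0.3356] -0.0393 rows>=5
```

Run:
```python
from h import *
a=cams.read_camera("scene");b=cams.read_camera("top")
a=cv2.resize(a[110:310,130:390],(780,600)); cv2.imwrite("pics/s1.png",a[:,:,::-1]);cv2.imwrite("pics/t1.png",b[:,:,::-1])
print([(np.round(d["position"],3),round(d["confidence"],2)) for d in models.pinpoint("offcut_1","scene")],observe()["tool_pos"])
```

```text
[(array([ 0.584, -0.002,  0.04 ]), 0.65), (array([0.618, 0.123, 0.042]), 0.56)] [0.61727956 0.12374927 0.33327766]
```

View pics/s1.png

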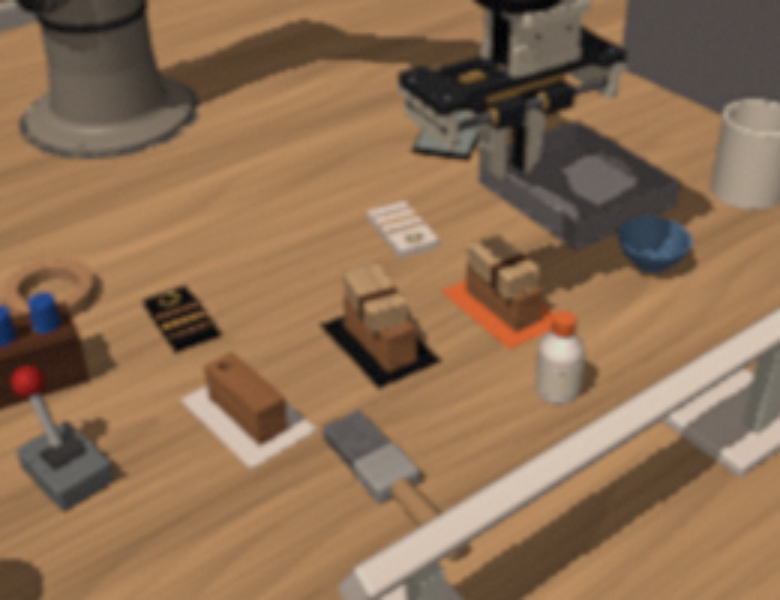

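```bash
python3 -m jog '[[[0,0,0],0,0],[[0,0,0],0,0],[[0,0,0],0,0],[[0,0,0],0,0],[[0,0,0.1],0,0],[[0,0,0.2],0,0],[[0,0,0.275],0,0],[[0,0,0.293],0,0],[[0,0,0.293],0,0],[[0,0,0.293],0,0],[[0,0,0.293],0,0]]' 20;python3 -m jog '[[[0,0,0],0,0.8],[[0,0,0],0,0.8],[[0,0,0],0,0.8],[[0,0,0],0,0.8],[[0,0,0],0,0.8],[[0,0,0],0,0.8],[[0,0,0],0,0.8],[[0,0,0],0,0.8]]' 20
```

```text
time: 6.72
tool_pos: [0.618, 0.1238, 0.2185]
tool_rot: [-3.141, -0.002, -0.124]
contact_force: [0.4, 0.1, -0.0]
opening: 0.0916
grip_force: 0.0
time: 7.72
tool_pos: [0.6178, 0.1239, 0.2182]
tool_rot: [-3.141, -0.001, -0.124]
contact_force: [-1.9, 0.8, 5.6]
opening: 0.036
grip_force: 23.1
```

```bash
python3 -m jog '[[[0,0,-0.1],0,0.8],[[0,0,-0.2],0,0.8],[[0,0,-0.2],0,0.8]]'
python3 - <<'E'
from h import *
go((.475,.315,.14,0),(.475,.315,.033,0))
E
```

```text
time: 8.1
tool_pos: [0.6185, 0.1238, 0.3008]
tool_rot: [-3.14, -0.007, -0.124]
contact_force: [0.3, 0.8, -1.0]
opening: 0.0358
grip_force: 20.0
t8.1 g [0.6185 0.1238 0.1418] yaw -7.1 rot [-3.14  -0.007 -0.124]
[-0.4149, -0.4302, 0.0044] -0.0394 rows>=4
[-0.4149, -0.4302, 0.2719] -0.0394 rows>=5
```

```bash
python3 -m jog '[[[-0.1,-0.1,0],-0.01,0.8],[[-0.21,-0.22,0],-0.02,0.8],[[-0.31,-0.33,0],-0.039,0.8],[[-0.415,-0.43,0],-0.039,0.8],[[-0.415,-0.43,0.1],-0.039,0.8],[[-0.415,-0.43,0.2],-0.039,0.8],[[-0.415,-0.43,0.25],-0.039,0.8],[[-0.415,-0.43,0.272],-0.039,0.8],[[-0.415,-0.43,0.272],-0.039,0.8],[[-0.415,-0.43,0.272],-0.039,0.8]]';python3 -m jog '[[[0,0,0],0,0.35],[[0,0,0],0,0.35],[[0,0,0],0,0.35],[[0,0,0],0,0.35],[[0,0,-0.1],0,0.35],[[0,0,-0.2],0,0.35],[[0,0,-0.35],0,0.2],[[0,0,-0.35],0,0]]'
python3 - <<'E'
from h import *
go((.582,-.001,.16,-14.3),(.582,-.001,.058,-14.3))
E
```

```text
time: 9.35
tool_pos: [0.4745, 0.315, 0.1891]
tool_rot: [-3.141, -0.001, -0.001]
contact_force: [-0.3, -0.4, -0.2]
opening: 0.0357
grip_force: 20.0
time: 10.35
tool_pos: [0.475, 0.3154, 0.3334]
tool_rot: [-3.137, -0.009, -0.001]
contact_force: [0.0, -0.3, -0.5]
opening: 0.0753
grip_force: 0.0
t10.3 g [0.475  0.3154 0.1744] yaw -0.1 rot [-3.137e+00 -9.000e-03 -1.000e-03]
[0.2682, 0.7907, 0.0359] 0.0791 rows>=6
[0.2682, 0.7907, 0.2909] 0.0791 rows>=6
```

```bash
python3 -m jog '[[[0.05,0.14,0],0.02,0],[[0.1,0.28,0],0.04,0],[[0.15,0.42,0],0.06,0],[[0.2,0.57,0],0.079,0],[[0.25,0.71,0.03],0.079,0],[[0.268,0.79,0.03],0.079,0],[[0.268,0.79,0.1],0.079,0],[[0.268,0.79,0.2],0.079,0],[[0.268,0.79,0.29],0.079,0],[[0.268,0.79,0.29],0.079,0],[[0.268,0.79,0.29],0.079,0]]';python3 -m jog '[[[0,0,0],0,0.8],[[0,0,0],0,0.8],[[0,0,0],0,0.8],[[0,0,0],0,0.8],[[0,0,0],0,0.8],[[0,0,0],0,0.8],[[0,0,0],0,0.8],[[0,0,0],0,0.8]]' 20
python3 - <<'E'
from h import *
go((.555,.345,.16,0),(.555,.345,.033,0))
E
```

```text
time: 11.72
tool_pos: [0.5813, -0.0013, 0.2131]
tool_rot: [-3.142, -0.001, -0.249]
contact_force: [-0.2, -0.2, -0.4]
opening: 0.0918
grip_force: 0.0
time: 12.72
tool_pos: [0.581, -0.0009, 0.2123]
tool_rot: [-3.141, -0.0, -0.249]
contact_force: [0.7, 2.5, -0.6]
opening: 0.0359
grip_force: 20.0
t12.7 g [ 0.581  -0.0009  0.0533] yaw -14.3 rot [-3.141 -0.    -0.249]
[-0.2763, -0.8219, -0.2668] -0.0794 rows>=6
[-0.2763, -0.8219, 0.0507] -0.0794 rows>=6
```

```bash
python3 -m jog '[[[0,0,-0.13],0,0.8],[[0,0,-0.26],0,0.8],[[-0.05,-0.14,-0.26],-0.02,0.8],[[-0.1,-0.28,-0.26],-0.04,0.8],[[-0.15,-0.42,-0.26],-0.06,0.8],[[-0.2,-0.57,-0.26],-0.079,0.8],[[-0.25,-0.71,-0.26],-0.079,0.8],[[-0.276,-0.822,-0.26],-0.079,0.8],[[-0.276,-0.822,-0.15],-0.079,0.8],[[-0.276,-0.822,-0.05],-0.079,0.8],[[-0.276,-0.822,0.03],-0.079,0.8],[[-0.276,-0.822,0.058],-0.079,0.8]]';python3 -m jog '[[[0,0,0],0,0.8],[[0,0,0],0,0.8],[[0,0,0],0,0.35],[[0,0,0],0,0.35],[[0,0,0],0,0.35],[[0,0,0],0,0.35],[[0,0,-0.1],0,0.35],[[0,0,-0.2],0,0.35],[[0,0,-0.35],0,0.2],[[0,0,-0.35],0,0]]'
python3 - <<'E'
from h import *
b=cams.read_camera("top"); cv2.imwrite("pics/t2.png",b[:,:,::-1])
im=b[:,:,::-1].copy()
print("offc",[(np.round(d["position"],3),round(d["confidence"],2)) for d in models.pinpoint("offcut_1","top")])
for n,z,cx,cy in [("pw",.01,.453,.13),("pb",.01,.44,-.134)]:
    print([(np.round(d["position"],3),round(d["confidence"],2)) for d in models.pinpoint({"pw":"panel_white","pb":"panel_black"}[n],"top")][:1])
    w,f=warp("top",im,z,cx,cy); hsv=cv2.cvtColor(w,cv2.COLOR_BGR2HSV).astype(int); S,V=hsv[...,1],hsv[...,2]
    m={"w":(S<75)&(V>110),"b":(V<65)}[n[1]]
    m=cv2.morphologyEx(np.uint8(m),cv2.MORPH_CLOSE,np.ones((35,35))); m=cv2.morphologyEx(m,cv2.MORPH_OPEN,np.ones((9,9)))
    print(n,np.round(rect(m,f),4))
go((.4526,.1302,.15,168.1),(.4526,.1302,.022,168.1))
E
```

```text
time: 14.22
tool_pos: [0.5545, 0.344, 0.1867]
tool_rot: [3.139, 0.004, -0.001]
contact_force: [0.5, -0.7, -0.9]
opening: 0.0359
grip_force: 20.0
time: 15.48
tool_pos: [0.556, 0.3451, 0.3351]
tool_rot: [-3.137, -0.01, -0.001]
contact_force: [-0.4, 0.2, -0.3]
opening: 0.0748
grip_force: 0.0
offc [(array([0.468, 0.314, 0.002]), 0.63), (array([0.559, 0.346, 0.   ]), 0.46)]
[(array([0.45 , 0.132, 0.004]), 0.61)]
pw [  0.4526   0.1302 -11.8887   0.0876   0.0498]
[(array([ 0.444, -0.138,  0.002]), 0.66)]
pb [ 0.4402 -0.1336 -6.4188  0.0797  0.0444]
t15.7 g [0.5547 0.3445 0.1685] yaw -0.1 rot [ 3.14e+00  3.00e-03 -1.00e-03]
[-0.2547, 0.5359, 0.0461] -0.9343 rows>=16
[-0.2547, 0.5359, 0.3661] -0.9343 rows>=16
```

View pics/t2.png

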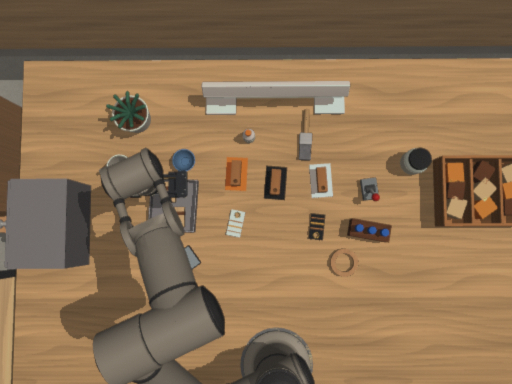

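```bash
python3 -m jog '[[[-0.05,0.13,0.04],-0.055,0],[[-0.13,0.27,0.04],-0.11,0],[[-0.2,0.4,0.04],-0.165,0],[[-0.255,0.536,0.04],-0.22,0],[[-0.255,0.536,0.04],-0.28,0],[[-0.255,0.536,0.04],-0.34,0],[[-0.255,0.536,0.04],-0.4,0],[[-0.255,0.536,0.04],-0.46,0],[[-0.255,0.536,0.04],-0.52,0],[[-0.255,0.536,0.04],-0.58,0],[[-0.255,0.536,0.04],-0.64,0],[[-0.255,0.536,0.04],-0.7,0]]'
python3 - <<'E'
from h import *
go((.4526,.1302,.05,168.1),(.4526,.1302,.022,168.1))
E
```

```text
time: 17.18
tool_pos: [0.4525, 0.1303, 0.3117]
tool_rot: [-3.139, -0.001, 2.196]
contact_force: [-0.1, -0.4, -0.3]
opening: 0.0919
grip_force: 0.0
t17.2 g [0.4525 0.1303 0.1527] yaw 125.8 rot [-3.139e+00 -1.000e-03  2.196e+00]
[-0.0004, 0.0001, 0.2566] -0.235 rows>=4
[-0.0004, 0.0001, 0.3266] -0.235 rows>=4
```

```bash
python3 -m jog '[[[0,0,0.05],-0.06,0],[[0,0,0.1],-0.12,0],[[0,0,0.15],-0.18,0],[[0,0,0.2],-0.235,0],[[0,0,0.26],-0.235,0],[[0,0,0.31],-0.235,0],[[0,0,0.325],-0.235,0],[[0,0,0.325],-0.235,0],[[0,0,0.325],-0.235,0]]'; python3 -m jog '[[[0,0,0],0,0.7],[[0,0,0],0,0.7],[[0,0,0],0,0.7],[[0,0,0],0,0.7],[[0,0,0],0,0.7],[[0,0,0],0,0.7],[[0,0,0],0,0.7]]' 20
python3 - <<'E'
from h import *
go((.4526,.1302,.15,168.1),(.4526,.1302,.022,168.1))
E
```

```text
time: 18.3
tool_pos: [0.4531, 0.1304, 0.1836]
tool_rot: [3.141, 0.001, 2.928]
contact_force: [0.4, -0.0, -0.0]
opening: 0.0916
grip_force: 0.0
time: 19.18
tool_pos: [0.4529, 0.1304, 0.1831]
tool_rot: [-3.142, 0.0, 2.928]
contact_force: [-0.3, 0.3, 0.1]
opening: 0.046
grip_force: 20.0
t19.2 g [0.4529 0.1304 0.0241] yaw 167.7 rot [-3.142  0.     2.928]
[0.0006, -0.0005, -0.3147] -0.002 rows>=3
[0.0006, -0.0005, 0.0053] -0.002 rows>=1
```

```bash
python3 -m jog '[[[0,0,-0.15],0,0.7],[[0,0,-0.3],0,0.7],[[0,0,-0.3],0.06,0.7],[[0,0,-0.3],0.12,0.7],[[0,0,-0.3],0.18,0.7],[[0,0,-0.3],0.24,0.7],[[0,0,-0.3],0.3,0.7],[[0,0,-0.3],0.36,0.7],[[0,0,-0.3],0.42,0.7],[[0,0,-0.3],0.48,0.7],[[0,0,-0.3],0.54,0.7],[[0,0,-0.3],0.54,0.7]]'
python3 - <<'E'
from h import *
go((.593,-.151,.14,3.9),(.593,-.151,.0645,3.9))
E
```

```text
time: 20.68
tool_pos: [0.4527, 0.1303, 0.3029]
tool_rot: [-3.141, 0.0, 1.232]
contact_force: [-0.2, -0.3, -0.3]
opening: 0.0457
grip_force: 20.0
t20.7 g [0.4527 0.1303 0.1439] yaw 70.6 rot [-3.141  0.     1.232]
[-0.5471, 0.5643, 0.0098] 0.3706 rows>=7
[-0.5471, 0.5643, 0.1986] 0.3706 rows>=7
```

```bash
python3 -m jog '[[[-0.07,0.07,0],0.05,0.7],[[-0.15,0.15,0],0.1,0.7],[[-0.23,0.23,0],0.15,0.7],[[-0.31,0.32,0],0.2,0.7],[[-0.39,0.4,0],0.25,0.7],[[-0.47,0.48,0],0.3,0.7],[[-0.547,0.564,0],0.37,0.7],[[-0.547,0.564,0],0.371,0.7],[[-0.547,0.564,0.1],0.371,0.7],[[-0.547,0.564,0.16],0.371,0.7],[[-0.547,0.564,0.16],0.371,0.7]]'
python3 - <<'E'
from h import *
go((.593,-.151,.0645,3.9))
E
```

```text
time: 22.05
tool_pos: [0.5917, -0.1501, 0.2371]
tool_rot: [-3.139, 0.005, 0.069]
contact_force: [0.6, 0.2, -0.9]
opening: 0.0455
grip_force: 20.0
t22.1 g [ 0.5917 -0.1501  0.0781] yaw 4.0 rot [-3.139  0.005  0.069]
[0.003, 0.0025, 0.034] 0.0004 rows>=1
```

```bash
python3 -m jog '[[[0,0,0.02],0,0.7],[[0,0,0.038],0,0.7],[[0,0,0.038],0,0.7],[[0,0,0.038],0,0.7]]'; python3 -m jog '[[[0,0,0],0,0.3],[[0,0,0],0,0.3],[[0,0,0],0,0.3],[[0,0,0],0,0.3],[[0,0,0],0,0],[[0,0,-0.1],0,0],[[0,0,-0.2],0,0],[[0,-0.1,-0.3],0,0],[[-0.1,-0.2,-0.3],0,0],[[-0.2,-0.2,-0.3],0,0],[[-0.3,-0.2,-0.3],0,0],[[-0.3,-0.2,-0.3],0,0]]'
python3 - <<'E'
from h import *
b=cams.read_camera("top")[:,:,::-1].copy(); cv2.imwrite("pics/t3.png",b)
w,f=warp("top",b,.05,.593,-.151,half=.07,s=4000); cv2.imwrite("pics/w3.png",w)
print([(np.round(d["position"],3),round(d["confidence"],2)) for d in models.pinpoint("panel_white","top")],[(np.round(d["position"],3),round(d["confidence"],2)) for d in models.pinpoint("stand_white","top")])
go((.44,-.135,.15,-6.4),(.44,-.135,.022,-6.4))
E
```

```text
time: 22.55
tool_pos: [0.5928, -0.1511, 0.2243]
tool_rot: [3.141, -0.001, 0.066]
contact_force: [-0.0, 0.3, -0.6]
opening: 0.0458
grip_force: 20.0
time: 24.05
tool_pos: [0.4658, -0.0789, 0.3442]
tool_rot: [-3.141, 0.001, 0.065]
contact_force: [0.6, -0.5, 0.7]
opening: 0.0916
grip_force: 0.0
[(array([ 0.592, -0.15 ,  0.044]), 0.81), (array([ 0.656,  0.3  , -0.002]), 0.7)] [(array([ 0.594, -0.15 , -0.004]), 0.52), (array([ 0.444, -0.136,  0.004]), 0.15)]
t24.2 g [ 0.4686 -0.0794  0.1853] yaw 3.7 rot [ 3.141e+00 -2.000e-03  6.500e-02]
[-0.0804, 0.1341, 0.0883] 0.0564 rows>=2
[-0.0804, 0.1341, 0.4083] 0.0564 rows>=3
```

View pics/w3.png

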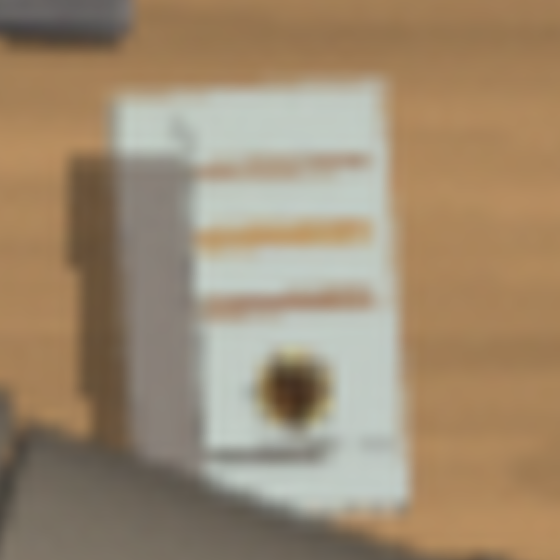

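Run:
```python
from h import *
b=cams.read_camera("top")[:,:,::-1].copy()
w,f=warp("top",b,.01,.44,-.134,s=4000); g=cv2.cvtColor(w,cv2.COLOR_BGR2HSV)
V=g[...,2]
for th in (75,90,105):
    m=cv2.morphologyEx(np.uint8(V<th),cv2.MORPH_CLOSE,np.ones((61,61))); m=cv2.morphologyEx(m,cv2.MORPH_OPEN,np.ones((25,25)))
    print(th,np.round(rect(m,f),4))
q=cv2.drawContours(w.copy(),cv2.findContours(m,0,2)[0],-1,(255,0,255),1);cv2.imwrite("pics/pb4.png",q)
go((.44,-.135,.15,-6.4))
```

```text
75 [ 4.17900e-01 -1.51400e-01  8.91048e+01  8.61000e-02  3.81000e-02]
90 [ 4.22300e-01 -1.27700e-01  8.18875e+01  1.37200e-01  6.08000e-02]
105 [ 0.4369 -0.1231 69.2803  0.1622  0.1023]
t24.2 g [ 0.4687 -0.0793  0.1851] yaw 3.8 rot [ 3.141e+00 -1.000e-03  6.600e-02]
[-0.0807, 0.1342, 0.0878] 0.0565 rows>=2
```

View pics/pb4.png

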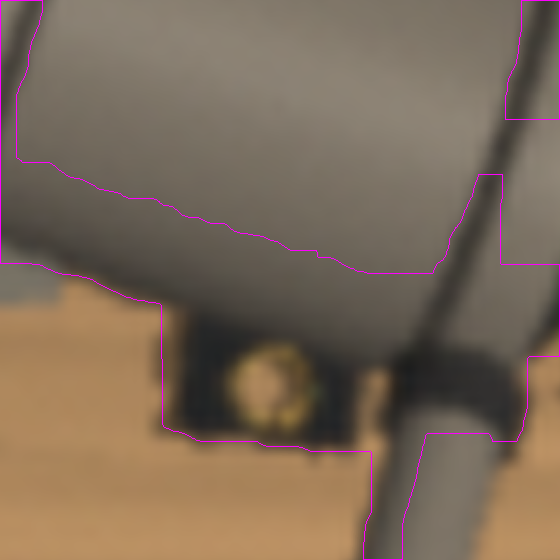

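Run:
```python
from h import *
for nm in ("t2","top0"):
    b=cv2.imread(f"pics/{nm}.png")
    w,f=warp("top",b,.01,.44,-.134,half=.06,s=4000); V=cv2.cvtColor(w,cv2.COLOR_BGR2HSV)[...,2]
    for th in (80,100,115):
        m=cv2.morphologyEx(np.uint8(V<th),cv2.MORPH_CLOSE,np.ones((61,61))); m=cv2.morphologyEx(m,cv2.MORPH_OPEN,np.ones((25,25)))
        print(nm,th,np.round(rect(m,f),4),V[20,20])
q=cv2.drawContours(w.copy(),cv2.findContours(m,0,2)[0],-1,(255,0,255),1);cv2.imwrite("pics/pb5.png",q)
```

```text
t2 80 [ 0.4403 -0.1336 -6.3402  0.0824  0.0467] 177
t2 100 [ 0.4404 -0.1333 -6.2907  0.0845  0.0494] 177
t2 115 [ 0.4404 -0.1323 -6.7329  0.0857  0.0527] 177
top0 80 [ 0.4402 -0.1336 -6.4659  0.0826  0.0469] 172
top0 100 [ 0.4403 -0.1332 -6.2419  0.0848  0.0497] 172
top0 115 [ 0.4403 -0.1324 -6.941   0.0861  0.053 ] 172
```

View pics/pb5.png

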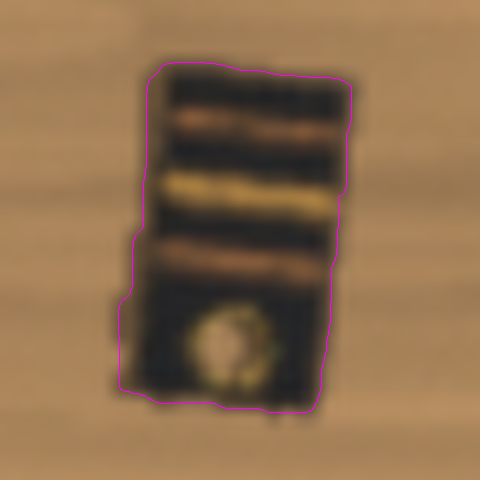

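Run:
```python
from h import *
b=cv2.imread("pics/t2.png")
for n,cx,cy in [("w",.565,-.1527),("b",.558,.0025)]:
    w,f=warp("top",b,.04,cx,cy,half=.02,s=8000); g=cv2.GaussianBlur(cv2.cvtColor(w,cv2.COLOR_BGR2GRAY),(0,0),20).astype(float)
    sub=g[80:240,100:220]; _,_,p,_=cv2.minMaxLoc(sub); print(n,"hole",f[0]-(p[1]+80)/8000,f[1]-(p[0]+100)/8000)
    w,f=warp("top",b,.04,cx+.028,cy,half=.06,s=4000); h=cv2.cvtColor(w,cv2.COLOR_BGR2HSV); 
    m=cv2.inRange(h,(0,110,60),(13,255,255)); m=cv2.morphologyEx(m,cv2.MORPH_CLOSE,np.ones((41,41)));m[:, :130]=0;m[:,350:]=0
    print("bar",np.round(rect(m,f),4))
go((.440,-.1343,.15,-6.3),(.440,-.1343,.023,-6.3))
```

```text
w hole 0.566375 -0.15395
bar [ 0.5909 -0.1493  3.3665  0.0785  0.0303]
b hole 0.5597500000000001 0.0010000000000000009
bar [ 5.8500e-01 -4.0000e-04 -4.4248e+00  8.5100e-02  3.4400e-02]
t24.2 g [ 0.4687 -0.0793  0.1851] yaw 3.8 rot [ 3.141e+00 -1.000e-03  6.600e-02]
[-0.0805, 0.1324, 0.0878] 0.0559 rows>=2
[-0.0805, 0.1324, 0.4053] 0.0559 rows>=3
```

```bash
python3 -m jog '[[[-0.04,0.07,0.05],0.03,0],[[-0.079,0.132,0.1],0.056,0],[[-0.079,0.132,0.2],0.056,0],[[-0.079,0.132,0.3],0.056,0],[[-0.079,0.132,0.38],0.056,0],[[-0.079,0.132,0.404],0.056,0],[[-0.079,0.132,0.404],0.056,0],[[-0.079,0.132,0.404],0.056,0]]'; python3 -m jog '[[[0,0,0],0,0.7],[[0,0,0],0,0.7],[[0,0,0],0,0.7],[[0,0,0],0,0.7],[[0,0,0],0,0.7],[[0,0,0],0,0.7],[[0,0,0],0,0.7]]' 20
python3 - <<'E'
from h import *
go((.586,.0009,.15,-4.6),(.586,.0009,.07,-4.6))
E
```

```text
time: 25.25
tool_pos: [0.4403, -0.1341, 0.1833]
tool_rot: [3.141, -0.002, -0.11]
contact_force: [-0.5, 0.7, -0.4]
opening: 0.092
grip_force: 0.0
time: 26.12
tool_pos: [0.4396, -0.1339, 0.1823]
tool_rot: [3.141, -0.0, -0.11]
contact_force: [-1.4, -0.0, 1.1]
opening: 0.0454
grip_force: 20.0
t26.1 g [ 0.4396 -0.1339  0.0233] yaw -6.3 rot [ 3.141 -0.    -0.11 ]
[0.3266, -0.3753, -0.3167] -0.0095 rows>=4
[0.3266, -0.3753, -0.1167] -0.0095 rows>=4
```

```bash
python3 -m jog '[[[0,0,-0.13],0,0.7],[[0,0,-0.26],0,0.7],[[0.08,-0.09,-0.26],0,0.7],[[0.16,-0.19,-0.26],-0.009,0.7],[[0.24,-0.28,-0.26],-0.009,0.7],[[0.325,-0.375,-0.26],-0.009,0.7],[[0.325,-0.375,-0.26],-0.009,0.7],[[0.325,-0.375,-0.18],-0.009,0.7],[[0.325,-0.375,-0.125],-0.009,0.7],[[0.325,-0.375,-0.103],-0.009,0.7],[[0.325,-0.375,-0.102],-0.009,0.7],[[0.325,-0.375,-0.102],-0.009,0.7]]'
python3 - <<'E'
from h import *
go((.586,.0009,.064,-4.6))
E
```

```text
time: 27.62
tool_pos: [0.5855, 0.0006, 0.2238]
tool_rot: [3.141, -0.001, -0.082]
contact_force: [-0.0, -0.1, -0.6]
opening: 0.0453
grip_force: 20.0
t27.6 g [0.5855 0.0006 0.0648] yaw -4.7 rot [ 3.141e+00 -1.000e-03 -8.200e-02]
[0.0013, -0.0009, 0.0019] -0.0006 rows>=1
```

```bash
python3 -m jog '[[[0,0,0],0,0.3],[[0,0,0],0,0.3],[[0,0,0],0,0.3],[[0,0,0],0,0.3],[[0,0,0],0,0],[[0,0,-0.1],0,0],[[0,0,-0.2],0,0],[[0,0,-0.3],0,0],[[-0.1,0.15,-0.3],-0.06,0],[[-0.2,0.3,-0.3],-0.12,0],[[-0.3,0.45,-0.3],-0.18,0],[[-0.36,0.6,-0.3],-0.24,0]]'
python3 - <<'E'
from h import *
go((.4348,-.2589,.17,79.7),(.4348,-.2589,.078,79.7))
E
```

```text
time: 29.12
tool_pos: [0.4482, -0.1837, 0.3434]
tool_rot: [3.141, -0.0, 0.609]
contact_force: [0.7, -0.6, -0.3]
opening: 0.0918
grip_force: 0.0
t29.1 g [ 0.4482 -0.1837  0.1844] yaw 34.9 rot [ 3.141 -0.     0.609]
[-0.1349, 0.1352, 0.036] -0.249 rows>=5
[-0.1349, 0.1352, 0.266] -0.249 rows>=5
```

```bash
python3 -m jog '[[[-0.03,0.03,0],-0.06,0],[[-0.06,0.06,0],-0.12,0],[[-0.1,0.1,0],-0.18,0],[[-0.135,0.135,0],-0.24,0],[[-0.135,0.135,0],-0.249,0],[[-0.135,0.135,0],-0.249,0],[[-0.135,0.135,0],-0.249,0]]'
python3 - <<'E'
from h import *
b=cams.read_camera("top")[:,:,::-1].copy(); s=cams.read_camera("scene")[:,:,::-1]
w,f=warp("top",b,.05,.586,.001,half=.07,s=4000)
w2,f2=warp("top",b,.085,.4348,-.2589,half=.07,s=4000)
cv2.imwrite("pics/w5.png",np.hstack([cv2.resize(w,(400,400)),cv2.resize(w2,(400,400))]))
go((.4348,-.2589,.17,79.7),(.4348,-.2589,.078,79.7))
E
```

```text
time: 30.0
tool_pos: [0.4358, -0.257, 0.3432]
tool_rot: [-3.142, -0.0, 1.384]
contact_force: [-0.3, -0.3, -0.2]
opening: 0.0917
grip_force: 0.0
t30.1 g [ 0.4359 -0.2572  0.1842] yaw 79.3 rot [ 3.142 -0.     1.385]
[-0.0047, -0.0018, 0.0356] -0.002 rows>=1
[-0.0047, -0.0018, 0.2656] -0.002 rows>=2
```

View pics/w5.png

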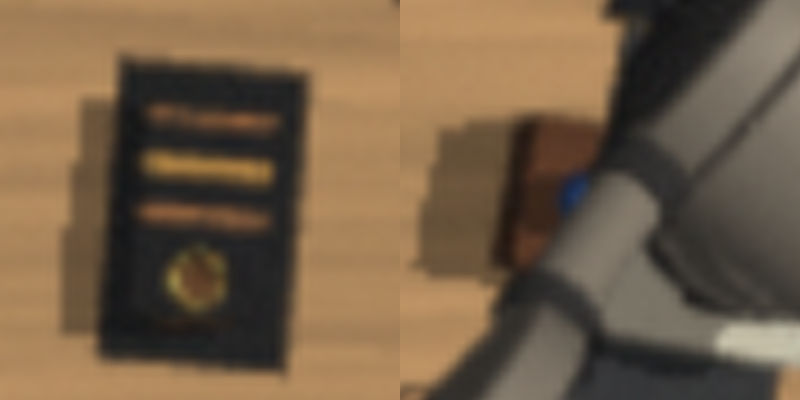

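```bash
python3 -m jog '[[[-0.003,-0.003,0.08],0,0.3],[[-0.003,-0.003,0.16],0,0.3],[[-0.003,-0.003,0.24],0,0.3],[[-0.003,-0.003,0.266],0,0.3],[[-0.003,-0.003,0.266],0,0.3],[[-0.003,-0.003,0.266],0,0.3]]'; python3 -m jog '[[[0,0,0],0,1],[[0,0,0],0,1],[[0,0,0],0,1],[[0,0,0],0,1],[[0,0,0],0,1],[[0,0,0],0,1],[[0,0,0],0,1],[[0,0,0],0,1]]' 25
python3 - <<'E'
from h import *
go((.565,-.153,.19,79.7),(.565,-.153,.13,79.7),(.565,-.153,.074,79.7))
E
```

```text
time: 30.85
tool_pos: [0.4347, -0.259, 0.2379]
tool_rot: [3.14, 0.001, 1.385]
contact_force: [-0.3, -0.9, -0.2]
opening: 0.0642
grip_force: 0.0
time: 31.85
tool_pos: [0.4343, -0.2588, 0.2368]
tool_rot: [3.141, 0.0, 1.385]
contact_force: [-0.3, 0.2, 1.6]
opening: 0.0236
grip_force: 25.0
t31.9 g [ 0.4343 -0.2588  0.0778] yaw 79.4 rot [3.141 0.    1.385]
[0.3202, 0.2723, -0.2805] -0.0019 rows>=4
[0.3202, 0.2723, -0.1305] -0.0019 rows>=3
[0.3202, 0.2723, 0.0095] -0.0019 rows>=3
```

```bash
python3 -m jog '[[[0,0,-0.14],0,1],[[0,0,-0.28],0,1],[[0.08,0.07,-0.28],0,1],[[0.16,0.14,-0.28],0,1],[[0.24,0.21,-0.28],0,1],[[0.321,0.273,-0.28],0,1],[[0.321,0.273,-0.28],0,1],[[0.321,0.273,-0.2],0,1],[[0.321,0.273,-0.11],0,1],[[0.321,0.273,-0.11],0,1],[[0.321,0.273,-0.11],0,1]]'
python3 - <<'E'
from h import *
a=cams.read_camera("scene"); 
m=cams.camera_model("scene");P=np.array(m["camera_matrix"])@np.linalg.inv(np.array(m["pose"]))[:3]
for q in [(.5653,-.153,.05)]:
    u=P@[*q,1];u=u[:2]/u[2];print(u)
x,y=map(int,u); a=a[y-35:y+25,x-40:x+40]; cv2.imwrite("pics/s6.png",cv2.resize(a,(640,480),interpolation=cv2.INTER_CUBIC)[:,:,::-1])
go((.5653,-.153,.074,79.7))
E
```

```text
time: 33.22
tool_pos: [0.5654, -0.1533, 0.282]
tool_rot: [3.14, 0.0, 1.385]
contact_force: [-0.5, -0.6, 0.4]
opening: 0.0237
grip_force: 24.9
[203.93954282 228.64092769]
t33.3 g [ 0.5656 -0.1533  0.1234] yaw 79.3 rot [3.139e+00 1.000e-03 1.385e+00]
[0.0006, -0.0009, 0.1236] -0.002 rows>=1
```

View pics/s6.png

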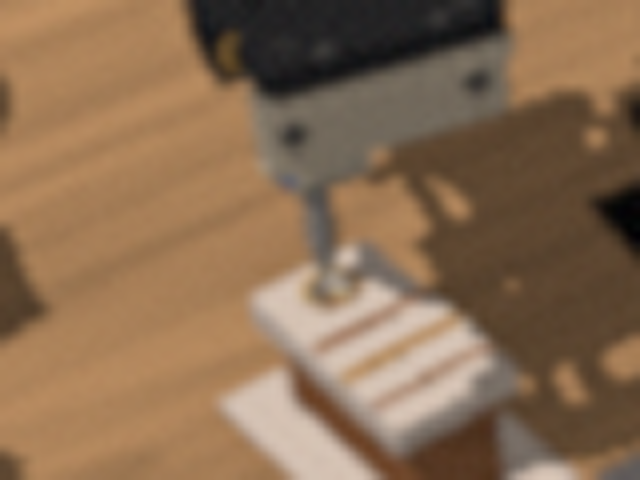

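```bash
python3 -m jog '[[[0,0,0.03],0,1],[[0,0,0.05],0,1],[[0,0,0.07],0,1],[[0,0,0.07],0,1],[[0,0,0.07],0,1]]'; python3 -c "
from h import *
go((.5653,-.153,.073,79.3))"
```

```text
time: 33.9
tool_pos: [0.5654, -0.1527, 0.2528]
tool_rot: [3.141, 0.0, 1.385]
contact_force: [-0.9, 0.3, -0.7]
opening: 0.0231
grip_force: 24.9
t33.9 g [ 0.5654 -0.1527  0.0938] yaw 79.4 rot [3.141 0.    1.385]
[-0.0007, -0.0002, 0.0521] 0.0004 rows>=1
```

```bash
python3 -m jog '[[[0,0,0.012],0,1],[[0,0,0.024],0,1],[[0,0,0.036],0,1],[[0,0,0.044],0,1],[[0,0,0.05],0,1],[[0,0,0.053],0,1],[[0,0,0.053],0,1],[[0,0,0.053],0,1]]'; python3 -c "
from h import *
go((.5653,-.153,.0728,79.3))"
```

```text
time: 34.9
tool_pos: [0.5652, -0.1526, 0.2321]
tool_rot: [-3.141, -0.0, 1.385]
contact_force: [-3.1, 3.3, 4.9]
opening: 0.0235
grip_force: 25.0
t34.9 g [ 0.5652 -0.1526  0.0731] yaw 79.4 rot [-3.141 -0.     1.385]
[-0.0011, 0.0004, 0.0007] 0.0004 rows>=1
```

```bash
python3 -m jog '[[[0,0,0.003],0,1],[[0,0,0.005],0,1],[[0,0,0.005],0,1]]'
```

```text
time: 35.28
tool_pos: [0.5652, -0.1525, 0.2318]
tool_rot: [3.141, 0.0, 1.385]
contact_force: [-7.6, 5.3, 18.3]
opening: 0.0234
grip_force: 25.0
```

```bash
python3 -m jog '[[[0,0,-0.004],0,1],[[0,0,-0.004],0,0.5],[[0,0,-0.004],0,0.5],[[0,0,-0.004],0,0.5],[[0,0,-0.004],0,0.5],[[0,0,-0.1],0,0.3],[[0,0,-0.2],0,0.3],[[0,0,-0.28],0,0.3],[[0,0,-0.28],0,0.3],[[0,0,-0.28],0,0.3]]'; python3 -c "
from h import *
go((.4271,-.2984,.17,79.4),(.4271,-.2984,.078,79.4))"
```

```text
time: 36.52
tool_pos: [0.5651, -0.1526, 0.3407]
tool_rot: [-3.14, -0.0, 1.385]
contact_force: [0.5, 0.1, 0.2]
opening: 0.0641
grip_force: 0.0
t36.5 g [ 0.5651 -0.1526  0.1817] yaw 79.4 rot [-3.14  -0.     1.385]
[-0.4218, -0.2717, 0.0294] -0.0002 rows>=4
[-0.4218, -0.2717, 0.2594] -0.0002 rows>=4
```

```bash
python3 -m jog '[[[-0.1,-0.07,0],0,0.3],[[-0.2,-0.14,0],0,0.3],[[-0.3,-0.2,0],0,0.3],[[-0.4,-0.26,0],0,0.3],[[-0.422,-0.272,0],0,0.3],[[-0.422,-0.272,0.02],0,0.3],[[-0.422,-0.272,0.1],0,0.3],[[-0.422,-0.272,0.2],0,0.3],[[-0.422,-0.272,0.25],0,0.3],[[-0.422,-0.272,0.259],0,0.3],[[-0.422,-0.272,0.259],0,0.3],[[-0.422,-0.272,0.259],0,0.3]]'; python3 -m jog '[[[0,0,0],0,1],[[0,0,0],0,1],[[0,0,0],0,1],[[0,0,0],0,1],[[0,0,0],0,1],[[0,0,0],0,1],[[0,0,0],0,1],[[0,0,0],0,1]]' 25
python3 - <<'E'
from h import *
go((.558,.0025,.19,79.4),(.558,.0025,.125,79.4),(.558,.0025,.074,79.4))
E
```

```text
time: 38.02
tool_pos: [0.4277, -0.2985, 0.2388]
tool_rot: [3.14, 0.001, 1.386]
contact_force: [-1.2, -1.1, 0.3]
opening: 0.0646
grip_force: 0.0
time: 39.02
tool_pos: [0.4272, -0.2986, 0.238]
tool_rot: [3.141, 0.0, 1.385]
contact_force: [0.1, 0.5, 1.5]
opening: 0.0233
grip_force: 25.0
t39.0 g [ 0.4272 -0.2986  0.079 ] yaw 79.4 rot [3.141 0.    1.385]
[0.8001, 0.1824, -0.2775] -0.0002 rows>=6
[0.8001, 0.1824, -0.115] -0.0002 rows>=6
[0.8001, 0.1824, 0.0125] -0.0002 rows>=6
```

```bash
python3 -m jog '[[[0,0,-0.14],0,1],[[0,0,-0.28],0,1],[[0.13,0.03,-0.28],0,1],[[0.27,0.06,-0.28],0,1],[[0.4,0.09,-0.28],0,1],[[0.54,0.12,-0.28],0,1],[[0.67,0.15,-0.28],0,1],[[0.8,0.182,-0.28],0,1],[[0.8,0.182,-0.28],0,1],[[0.8,0.182,-0.2],0,1],[[0.8,0.182,-0.115],0,1],[[0.8,0.182,-0.115],0,1]]'
python3 - <<'E'
from h import *
a=cams.read_camera("scene"); 
m=cams.camera_model("scene");P=np.array(m["camera_matrix"])@np.linalg.inv(np.array(m["pose"]))[:3]
u=P@[.558,.0025,.05,1];u=u[:2]/u[2];print(u)
x,y=map(int,u); a=a[y-35:y+25,x-60:x+20]; cv2.imwrite("pics/s7.png",cv2.resize(a,(640,480),interpolation=cv2.INTER_CUBIC)[:,:,::-1])
go((.558,.0025,.074,79.4))
E
```

```text
time: 40.52
tool_pos: [0.5567, 0.0018, 0.2817]
tool_rot: [-3.135, 0.001, 1.384]
contact_force: [0.8, -0.3, -0.6]
opening: 0.0234
grip_force: 25.0
[250.33681664 205.12041806]
t40.6 g [0.5575 0.0018 0.1245] yaw 79.3 rot [-3.139  0.     1.384]
[0.0021, 0.0009, 0.1263] -0.0005 rows>=1
```

View pics/s7.png

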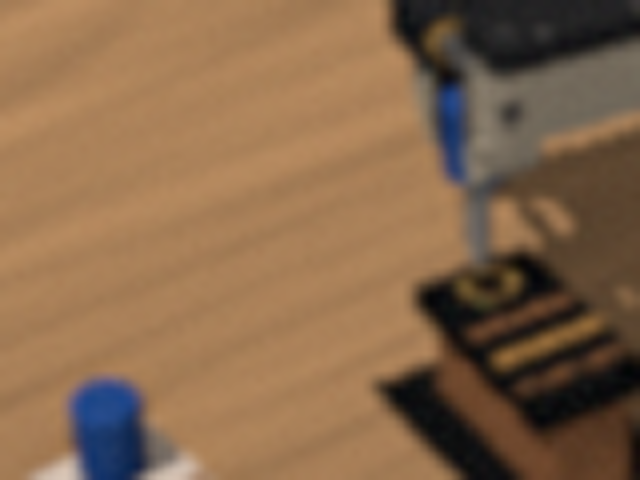

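```bash
python3 -m jog '[[[0.006,0.001,0],0,1],[[0.006,0.001,0.03],0,1],[[0.006,0.001,0.05],0,1],[[0.006,0.001,0.07],0,1],[[0.006,0.001,0.07],0,1],[[0.006,0.001,0.07],0,1]]'; python3 -c "
from h import *
go((.558,.0045,.074,79.3))"
```

```text
time: 41.32
tool_pos: [0.5588, 0.0048, 0.256]
tool_rot: [3.141, 0.0, 1.385]
contact_force: [0.6, -1.0, 0.6]
opening: 0.023
grip_force: 25.0
t41.3 g [0.5588 0.0048 0.097 ] yaw 79.4 rot [3.141 0.    1.385]
[-0.0011, -0.0018, 0.0576] 0.0003 rows>=1
```

```bash
python3 -m jog '[[[0,0,0.012],0,1],[[0,0,0.024],0,1],[[0,0,0.036],0,1],[[0,0,0.046],0,1],[[0,0,0.053],0,1],[[0,0,0.058],0,1],[[0,0,0.06],0,1],[[0,0,0.06],0,1]]'
```

```text
time: 42.32
tool_pos: [0.5586, 0.0047, 0.2331]
tool_rot: [3.141, 0.0, 1.385]
contact_force: [-4.4, -1.2, 8.8]
opening: 0.0235
grip_force: 25.0
```

```bash
python3 -m jog '[[[0,0,0.003],0,1],[[0,0,0.005],0,1],[[0,0,0.005],0,1]]'; python3 -m jog '[[[0,0,-0.005],0,1],[[0,0,-0.005],0,0.5],[[0,0,-0.005],0,0.5],[[0,0,-0.005],0,0.5],[[0,0,-0.005],0,0.5],[[0,0,-0.1],0,0.3],[[0,0,-0.2],0,0.3],[[0,0,-0.28],0,0.5],[[-0.15,-0.1,-0.28],0,0.7],[[-0.3,-0.15,-0.28],0,1],[[-0.45,-0.2,-0.28],0,1],[[-0.6,-0.2,-0.28],0,1]]'
python3 - <<'E'
from h import *
b=cams.read_camera("top")[:,:,::-1].copy(); s=cams.read_camera("scene")[:,:,::-1]
s=s[150:290,130:330]
cv2.imwrite("pics/c8.png",np.hstack([cv2.resize(b[150:250,230:400],(425,250),interpolation=cv2.INTER_CUBIC),cv2.resize(s,(357,250),interpolation=cv2.INTER_CUBIC)]))
for c in("top","scene"): print([(np.round(d["position"],3),round(d["confidence"],2)) for d in models.pinpoint("pin_1",c)], [(np.round(d["position"],3),round(d["confidence"],2)) for d in models.pinpoint("lamp_switch_tip",c)])
go((.5,-.313,.17,8))
E
```

```text
time: 42.7
tool_pos: [0.5585, 0.0048, 0.2329]
tool_rot: [3.14, 0.0, 1.385]
contact_force: [-8.7, -1.0, 23.7]
opening: 0.0234
grip_force: 25.0
time: 44.2
tool_pos: [0.4361, -0.2098, 0.3422]
tool_rot: [3.141, -0.0, 1.386]
contact_force: [1.8, -0.9, -0.2]
opening: 0.0189
grip_force: 0.0
[(array([ 0.566, -0.15 ,  0.049]), 0.56), (array([0.56 , 0.005, 0.048]), 0.53)] [(array([ 0.528, -0.305,  0.083]), 0.45)]
[(array([0.739, 0.084, 0.002]), 0.67), (array([0.56 , 0.005, 0.053]), 0.58), (array([ 0.423, -0.337,  0.056]), 0.54), (array([ 0.567, -0.153,  0.05 ]), 0.47), (array([ 0.312,  0.324, -0.004]), 0.26)] [(array([ 0.531, -0.31 ,  0.081]), 0.46)]
t44.5 g [ 0.4378 -0.2078  0.1828] yaw 79.4 rot [-3.141e+00 -1.000e-03  1.386e+00]
[-0.2298, 0.2013, 0.032] 0.3967 rows>=7
```

View pics/c8.png

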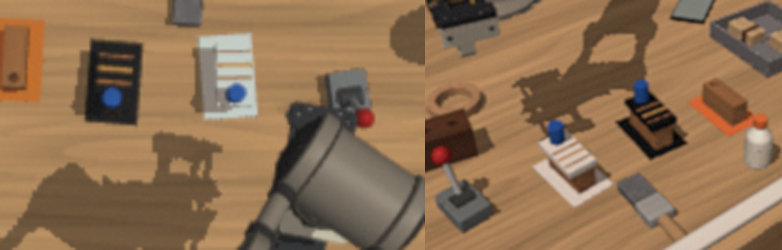

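Run:
```python
from h import *
b=cv2.imread("pics/top0.png")
w,f=warp("top",b,.025,.56,-.31,half=.05,s=4000); h=cv2.cvtColor(w,cv2.COLOR_BGR2HSV)
m=np.uint8((h[...,1]<70)); m=cv2.morphologyEx(m,cv2.MORPH_OPEN,np.ones((15,15))); r=rect(m,f); print(np.round(r,4))
cv2.imwrite("pics/lv.png",cv2.drawContours(w.copy(),cv2.findContours(m,0,2)[0],-1,(255,0,255),1))
go((.485,-.316,.17,9),(.485,-.316,.084,9))
```

```text
[ 0.5621 -0.3055  7.2532  0.0696  0.0536]
t44.5 g [ 0.4378 -0.2078  0.1828] yaw 79.4 rot [-3.141e+00 -1.000e-03  1.386e+00]
[-0.2441, 0.1658, 0.032] 0.3911 rows>=7
[-0.2441, 0.1658, 0.247] 0.3911 rows>=7
```

View pics/lv.png

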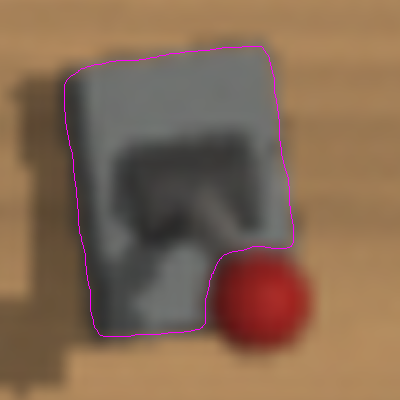

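```bash
python3 -m jog '[[[-0.04,0.03,0],0.06,1],[[-0.08,0.06,0],0.12,1],[[-0.12,0.09,0],0.18,1],[[-0.17,0.12,0],0.24,1],[[-0.21,0.15,0],0.3,1],[[-0.244,0.166,0],0.36,1],[[-0.244,0.166,0],0.4,1],[[-0.244,0.166,0.06],0.4,1],[[-0.244,0.166,0.15],0.4,1],[[-0.244,0.166,0.247],0.4,1],[[-0.244,0.166,0.247],0.4,1],[[-0.244,0.166,0.247],0.4,1]]'
python3 - <<'E'
from h import *
d=np.array([np.cos(.127),np.sin(.127)])
q=lambda s:(*(np.array([.562,-.3065])+s*d),.084,7.3)
go(q(-.06),q(-.03),q(-.01),q(.01),q(.02))
E
```

```text
time: 46.0
tool_pos: [0.4858, -0.3162, 0.2445]
tool_rot: [3.14, -0.001, 0.13]
contact_force: [0.6, -0.3, -0.2]
opening: 0.0004
grip_force: 0.0
t46.0 g [ 0.4858 -0.3162  0.0855] yaw 7.5 rot [ 3.14e+00 -1.00e-03  1.30e-01]
[0.0419, 0.0001, 0.0037] 0.0009 rows>=1
[0.1169, 0.0004, 0.0037] 0.0009 rows>=1
[0.1669, 0.0005, 0.0037] 0.0009 rows>=2
[0.2169, 0.0007, 0.0037] 0.0009 rows>=2
[0.2419, 0.0007, 0.0037] 0.0009 rows>=2
```

```bash
python3 -m jog '[[[0.03,0,0.003],0,1],[[0.06,0,0.003],0,1],[[0.09,0,0.003],0,1],[[0.12,0,0.003],0,1],[[0.14,0,0.003],0,1],[[0.16,0,0.003],0,1],[[0.18,0,0.003],0,1],[[0.195,0,0.003],0,1],[[0.205,0,0.003],0,1],[[0.205,0,0.003],0,1]]'
python3 - <<'E'
from h import *
s=cams.read_camera("scene")[:,:,::-1]; cv2.imwrite("pics/s9.png",cv2.resize(s[190:300,90:240],(600,440),interpolation=cv2.INTER_CUBIC))
print([(np.round(d["position"],3),round(d["confidence"],2)) for d in models.pinpoint("lamp_switch_tip","scene")])
go((.57,-.305,.084,7.3))
E
```

```text
time: 47.25
tool_pos: [0.5663, -0.3063, 0.2419]
tool_rot: [3.142, -0.0, 0.129]
contact_force: [-0.4, -0.4, -0.2]
opening: 0.0007
grip_force: 0.2
[(array([ 0.589, -0.3  ,  0.084]), 0.67), (array([ 0.617,  0.13 , -0.   ]), 0.65)]
t47.4 g [ 0.5662 -0.3064  0.083 ] yaw 7.4 rot [ 3.141 -0.     0.128]
[0.01, -0.0023, -0.0024] 0.0003 rows>=1
```

View pics/s9.png

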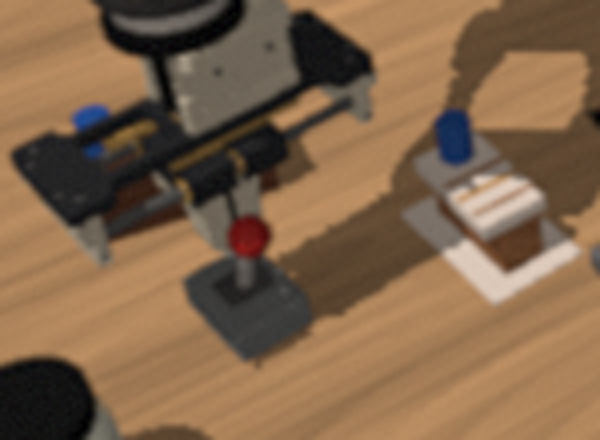

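```bash
python3 -m jog '[[[0.01,0,0],0,1],[[0.02,0,0],0,1],[[0.02,0,0],0,1]]' ; python3 -m jog '[[[0.006,0,0],0,1],[[0.012,0,0],0,1],[[0.012,0,0],0,1]]'
```

```text
time: 47.72
tool_pos: [0.5729, -0.3057, 0.2417]
tool_rot: [-3.14, 0.005, 0.129]
contact_force: [-9.8, -1.0, 2.9]
opening: 0.0005
grip_force: 4.9
time: 48.1
tool_pos: [0.5751, -0.3058, 0.2415]
tool_rot: [-3.138, 0.013, 0.128]
contact_force: [-24.0, -2.8, 10.1]
opening: 0.0001
grip_force: 11.4
```

Hard stop reached; back off, rise and check everything.

```bash
python3 -m jog '[[[-0.05,0,0],0,1],[[-0.12,0,0],0,1],[[-0.19,0,0],0,1],[[-0.19,0,0],0,1],[[-0.19,0,-0.12],0,1],[[-0.19,0,-0.25],0,1],[[-0.3,0.1,-0.37],0,1],[[-0.4,0.25,-0.45],0,1],[[-0.5,0.35,-0.45],0,1],[[-0.5,0.35,-0.45],0,1],[[-0.5,0.35,-0.45],0,1]]'
python3 - <<'E'
from h import *
s=cams.read_camera("scene")[:,:,::-1]; t=cams.read_camera("top")[:,:,::-1]
cv2.imwrite("pics/s10.png",np.hstack([cv2.resize(s,(400,300),interpolation=cv2.INTER_AREA),cv2.resize(t[100:280,130:410],(400,300))]))
for c in("top","scene"):
  for n in("lamp_switch_tip","offcut_1","panel_white","panel_black","pin_1"): print(c,n,[(np.round(d["position"],3).tolist(),round(d["confidence"],2)) for d in models.pinpoint(n,c)])
print(observe()["time"],observe()["contact_force"])
E
```

```text
time: 49.48
tool_pos: [0.3983, -0.4701, 0.4219]
tool_rot: [3.141, -0.001, 0.126]
contact_force: [0.8, 0.1, 0.0]
opening: 0.0006
grip_force: 0.0
top lamp_switch_tip [([0.594, -0.297, 0.083], 0.63), ([0.592, -0.152, -0.0], 0.6)]
top offcut_1 [([0.591, -0.0, 0.042], 0.75), ([0.47, 0.316, 0.002], 0.72), ([0.558, 0.345, 0.001], 0.66), ([0.423, -0.338, 0.054], 0.27)]
top panel_white [([0.591, -0.156, 0.047], 0.86)]
top panel_black [([0.592, -0.002, 0.044], 0.62)]
top pin_1 [([0.566, -0.153, 0.052], 0.61), ([0.561, 0.006, 0.05], 0.58), ([0.422, -0.339, 0.056], 0.54)]
scene lamp_switch_tip [([0.596, -0.301, 0.081], 0.55)]
scene offcut_1 [([0.475, 0.316, 0.003], 0.75), ([0.558, 0.347, 0.004], 0.71), ([0.422, -0.336, 0.056], 0.59), ([0.327, -0.22, -0.001], 0.44), ([0.589, -0.153, 0.045], 0.4)]
scene panel_white [([0.59, -0.153, 0.041], 0.78)]
scene panel_black [([0.585, 0.001, 0.047], 0.57)]
scene pin_1 [([0.324, -0.22, 0.0], 0.56), ([0.423, -0.338, 0.053], 0.55), ([0.566, -0.154, 0.054], 0.51), ([0.561, 0.009, 0.052], 0.4)]
50.075 [-0.53342938 -1.13780589 -0.19131651]
```

View pics/s10.png

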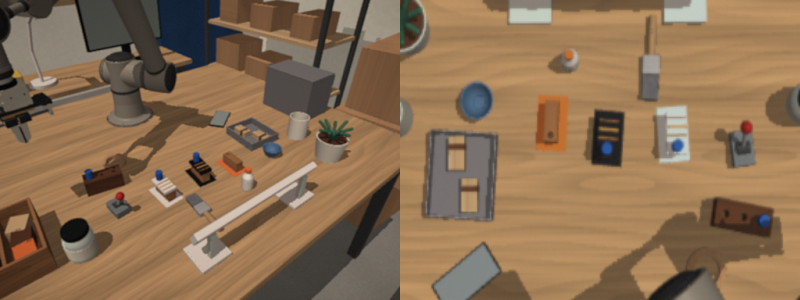

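```bash
python3 -c "
from cell import robot; print(robot.hand_in())"
```

```text
the job is handed in; nothing more can be done
None
```

I handed the job in at about 50 s. Both offcuts are in the tray. The white and black panels are on their stands with pins fully home, and the lamp lever was then pushed over to its stop. No orange panel was found, so that stand was only cleared. How square each panel sits was judged by eye from the pictures, not measured.

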